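Clamp a flow cell evenly in its holder

TASK

Take the framed glass flow cell out of its case, set it down on the bench to change your grip from its long sides to its ends, lay it flat on the seals of the clamp holder and let go. Then tighten the four wing clamps clockwise in two rounds so that the cell is never pressed down aslant: in the first round bring each about half way (45 degrees, arm over the edge), a diagonal pair first and then the other pair; in the second turn them fully home, arms square across the edge, again one diagonal pair before the other. Leave the bottle, the forceps and the dish where they are.

Things in the scene. Friction and masses are not known exactly. Their poses are not given: they have to be found in the camera images.
- flow_cell: Flow cell: flat plate 66 (its x) x 44 (its y) x 8 mm (z), bare aluminium frame round a small clear glass pane, 60 g. Origin at the centre of its underside. Symmetric: may lie turned by 180 degrees. It starts in its case with its underside 10 mm above the bench. The bare bench within 80 mm of world x 0.43, y -0.09 is always clear for setting it down.
- case: Small grey plastic storage case, 90 (x) x 64 (y) x 20 mm, fixed. Origin at the centre of its underside. Its end walls (at +-x) stand 4 mm from the ends of the cell and 2 mm above it, so fingers fit only at its long sides (+-y), where it has 48 mm wide notches down to its floor at 10 mm.
- holder: Clamp holder, fixed: aluminium plate 132 (x) x 104 (y) mm, top 14 mm above the bench; two tube fittings stick out 15 mm at +y. Origin: centre of its underside. A cheek at the middle of each long side of the seat (11 mm wide, bevelled, top 14 mm above the seat) and two pins at each end (y +-19, 6 mm above the seat) locate the cell, 1.6 mm clear all round.
- bed (a point): Centre of the seat, holder axes, 20 mm above the bench: level of the tops of four rubber seals (x +-22, y +-13) on which the cell rests, its long side along x. Each seal gives way, 1.5 N/mm, up to 5.5 mm. Cheeks and clamps leave no room for fingers at the long sides of the seated cell; at its ends 33 mm between the pins are free.
- clamp_1 (a joint): Wing clamp 1, axis at (+19, +32) mm from the seat's centre in holder axes; diagonal to clamp 3. Angle, clockwise from above: 0 = 20 mm arm along the edge to the holder's +x, clear of the cell (starts -0.2 to 0.15); touches the seated cell at about 0.62; 0.79 = half way; 1.57 = stop, home, arm square across the edge. It sinks 2.5 mm per rad and stays where left (0.03 N m friction).
- wing_1 (a point): Middle of the black wing grip on top of clamp 1, on the turning axis, 54 mm above the bench at angle 0 (50 mm at home): an oval plate 22 mm long (its x), 9 mm thick (y), 14 mm high (z, +-7 mm), lengthwise over the arm, on a narrower neck; pinch its flat 9 mm sides from above. x points along the arm, z up.
- clamp_2 (a joint): Wing clamp 2, axis at (-30, +32) mm from the seat's centre in holder axes; diagonal to clamp 4. Angle, clockwise from above: 0 = 20 mm arm along the edge to the holder's +x, clear of the cell (starts -0.2 to 0.15); touches the seated cell at about 0.62; 0.79 = half way; 1.57 = stop, home, arm square across the edge. It sinks 2.5 mm per rad and stays where left (0.03 N m friction).
- wing_2 (a point): Middle of the black wing grip on top of clamp 2, on the turning axis, 54 mm above the bench at angle 0 (50 mm at home): an oval plate 22 mm long (its x), 9 mm thick (y), 14 mm high (z, +-7 mm), lengthwise over the arm, on a narrower neck; pinch its flat 9 mm sides from above. x points along the arm, z up.
- clamp_3 (a joint): Wing clamp 3, axis at (-19, -32) mm from the seat's centre in holder axes; diagonal to clamp 1. Angle, clockwise from above: 0 = 20 mm arm along the edge to the holder's -x, clear of the cell (starts -0.2 to 0.15); touches the seated cell at about 0.62; 0.79 = half way; 1.57 = stop, home, arm square across the edge. It sinks 2.5 mm per rad and stays where left (0.03 N m friction).
- wing_3 (a point): Middle of the black wing grip on top of clamp 3, on the turning axis, 54 mm above the bench at angle 0 (50 mm at home): an oval plate 22 mm long (its x), 9 mm thick (y), 14 mm high (z, +-7 mm), lengthwise over the arm, on a narrower neck; pinch its flat 9 mm sides from above. x points along the arm, z up.
- clamp_4 (a joint): Wing clamp 4, axis at (+30, -32) mm from the seat's centre in holder axes; diagonal to clamp 2. Angle, clockwise from above: 0 = 20 mm arm along the edge to the holder's -x, clear of the cell (starts -0.2 to 0.15); touches the seated cell at about 0.62; 0.79 = half way; 1.57 = stop, home, arm square across the edge. It sinks 2.5 mm per rad and stays where left (0.03 N m friction).
- wing_4 (a point): Middle of the black wing grip on top of clamp 4, on the turning axis, 54 mm above the bench at angle 0 (50 mm at home): an oval plate 22 mm long (its x), 9 mm thick (y), 14 mm high (z, +-7 mm), lengthwise over the arm, on a narrower neck; pinch its flat 9 mm sides from above. x points along the arm, z up.
- media_bottle: Bystander: brown bottle with a dark screw cap, 46 mm diameter, 88 mm tall. Origin at the centre of its underside.
- tweezers: Bystander: steel forceps lying flat, 13 x 116 x 9 mm. Origin under its centre.
- dish: Bystander: clear round dish, 55 mm diameter, 12 mm high. Origin at the centre of its underside.

How it is judged:
By the outcome, as a careful person would: the job done as asked, in the order asked, and still so for the second after the job is handed in, with the robot touching nothing.
It also fails if it takes over 72 s, if anything falls off the work surface, if the arm or the gripper's body presses on something with over 40 N, if the wrist force passes 120 N, or if a joint passes its speed limit or range.

ROBOT

A 6-joint arm with a two-finger parallel gripper is mounted at the origin on a cart in front of the work surface, level with it; the furniture and walls round the work are solid. World frame = base frame: x ahead of the robot, y to its left, z up, the work surface at z = 0. Lengths are in m, angles in rad, forces in N, time in s.
With the tool pointing down it reaches from about 0.425 to 0.95 m from the base axis. Payload 3.5 kg.
Tool frame: the origin (TCP) lies midway between the tips of the shut fingers; the grasp point (between the pads) lies 19 mm behind it; z points along the fingers, y is the line along which they close (so a half turn about z gives the same grasp; the last joint's range is limited). The gripper opens to 85 mm and grips with 20 to 120 N. Pads are 22 mm wide; open, the fingers measure 114 mm over their backs; the gripper's body (76 mm by 85 mm) begins 54 mm behind the grasp point. The pads swing forward as they close: fully open they stand 13 mm farther back than shut.
Start: joints at [-1.282, 0.286, 1.577, -0, 1.279, -0.15], TCP at [0.287, -0.611, 0.231] pointing down, gripper open.
Joint ranges: [-2.77, 2.77], [-0.9, 2.22], [0.21, 2.48], [-1.53, 4.67], [0.24, 2.81], [-2.84, 2.84]. Speed limits (rad/s): [2.79, 2.79, 3.14, 3.14, 3.14, 3.14].

INTERFACE

Orientations are given as a unit quaternion [x, y, z, w].
In Python, from plant import ctrl gives the robot as it stands.
- The arm moves only by the tool send_rows, never from a script. Its argument "series" is a list that holds one entry, the list of rows, each a list of 7 numbers: the shift along the tool's x, y, z in cm, then the turn, a rotation vector about the tool's x, y, z in rad, then the opening, from -1 (shut) to 1 (fully open). In form: [[[x, y, z, rx, ry, rz, jaw], ...]]. A call has 1 to 10 rows; each row shifts and turns the commanded pose from where the row before left it, along the tool's axes as they then stand; what a row does not reach is not made up. A row lasts 1/8 s, in which the tool goes at most 62.5 mm and 10.7 degrees, less where a joint would pass 70% of its speed; a pose out of reach is approached as far as the arm can. A call is refused whole if a number of a shift passes 6.25 or a number of a turn 0.188, either way. A call with a gripper value outside its range is refused whole. The fingers move at their own pace and stop on an object; "force" is the grip in N (left out, the last holds). Time passes only in rows, so rows that do not move let the fingers close. It gives the time, the measured TCP pose, the force, the opening and the grip force at its end, in the units of the state.
- ctrl.get_state(): the state, without advancing time (a new reading comes with each control period).
- ctrl.read_camera(name): name is "scene" or "top" or "wrist"; returns a dict with "img" (400x640x3 uint8, red, green, blue), "fx", "fy", "cx", "cy" (pixels), "R" (3x3) and "t" (3): a world point X has camera coordinates R X + t; the wrist camera has in their place "hand_eye" (4x4, takes a point from camera to tool coordinates, whose origin is the TCP and whose axes are the flange's). Camera axes: x right, y down, z forward; pixel columns grow to the right and rows downward; lengths in m; the calibration is good to about 2 mm. A picture is of the moment at which its call begins: read the wrist's pose just before it. There is no depth.
- ctrl.sign_off(): hands the job in; it is judged then, once.
The state is a dict: "time": time; "qpos": joint angles; "dq": joint speeds; "joint_efforts": joint torques, N m; "eef_pos": TCP position; "tcp_rot": TCP orientation; "contact_force": force on the tool from outside, world axes, zero at the start; "wrist_torque": the same for the moment, N m; "opening": opening from 0.0 (shut) to 1.0 (fully open); "finger_force": force on a finger pad.
Only numpy, scipy, OpenCV 4.12 (cv2) and the standard library are available. Lean on these libraries where they do the work, as an engineer would, in place of code of your own. Each camera call takes 0.05 s, during which the arm holds its last target. There are 200 camera calls.

## Working session

There is one attempt and no reset: what is moved stays moved. The work goes in short steps, Python scripts to look and compute and a tool call to move; the robot and the scene stay as the last step left them, time stands still between calls to the robot, and variables do not carry over. Pictures are saved under pics/ and viewed, at most 10 in all, crops included, and the job is handed in when it is done.

Besides the shell and the picture viewer there is one more tool, called after "Request:" as a command line: name --argument value ..., lists and objects as JSON in quotes. send_rows: Moves the arm, as the interface text tells. Its arguments: {"type":"object","properties":{"series":{"type":"array"},"force":{"type":"number"}},"required":["series"]}

```bash
ls; mkdir -p pics; python3 - <<'E'
from plant import ctrl
import cv2,numpy as np
s=ctrl.get_state(); print(s)
for n in ("scene","top"):
    c=ctrl.read_camera(n); cv2.imwrite(f"pics/{n}0.png",c["img"][:,:,::-1]); np.savez(f"pics/{n}0.npz",**c)
    print(n,c["fx"],c["fy"],c["cx"],c["cy"],np.round(c["R"],4).tolist(),np.round(c["t"],4).tolist())
E
```

```text
pics
{'time': 0.0, 'qpos': array([-1.28200257e+00,  2.87200957e-01,  1.57815824e+00,  2.25349266e-05,
        1.27856527e+00, -1.50007180e-01]), 'dq': array([-0.00028627, -0.00159239,  0.00080133, -0.00195378,  0.00075331,
        0.00039825]), 'joint_efforts': array([-2.10605838e-03, -4.05982983e+01, -2.92625624e+01, -2.46744294e-04,
        5.77288694e-03,  9.48431307e-07]), 'eef_pos': array([ 0.28661969, -0.61041853,  0.22993378]), 'tcp_rot': array([ 9.76028155e-01,  2.17641175e-01, -7.00813057e-05, -1.16385045e-03]), 'contact_force': array([ 0.00719175, -0.11240059,  0.41003712]), 'wrist_torque': array([-0.04201893, -0.00949602,  0.04993164]), 'finger_force': 0.0, 'opening': 1.001116021097228}
scene 411.0932573658802 411.0932573658802 321.6292939460606 200.87090608316294 [[-0.664, -0.7477, -0.0101], [-0.4003, 0.3668, -0.8398], [0.6316, -0.5535, -0.5429]] [0.3642, 0.2754, 0.7166]
top 393.9118437137026 393.9118437137026 326.1655202941919 191.8456712897609 [[0.0239, -0.9997, 0.0004], [-0.9929, -0.0237, -0.1169], [0.1169, 0.0024, -0.9931]] [-0.0254, 0.547, 1.1931]
```

View pics/top0.png

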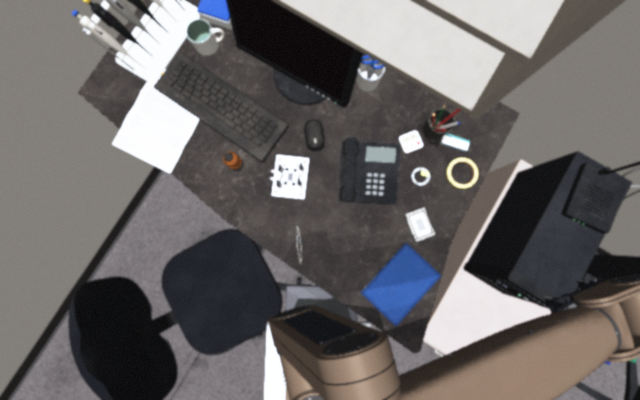

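View pics/scene0.png

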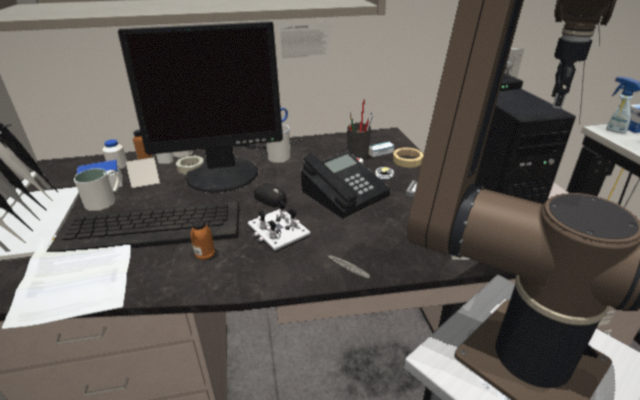

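The top view shows the holder at about (291,176), with fittings to the left (+y). The case is at (420,224), the bottle at (233,160), the forceps at (299,245) and the dish at (420,176). The scene view agrees, with the holder at (279,228). I'll work out coarse positions and then a wrist look pose.

```bash
cat > h.py <<'E'
import numpy as np, cv2
from scipy.spatial.transform import Rotation as Rn
def cam(n,name=None):
    from plant import ctrl
    s=ctrl.get_state(); c=dict(ctrl.read_camera(n))
    if n=="wrist":
        T=np.eye(4);T[:3,:3]=Rn.from_quat(s["tcp_rot"]).as_matrix();T[:3,3]=s["eef_pos"]
        W=T@np.array(c["hand_eye"]); c["R"]=W[:3,:3].T; c["t"]=-W[:3,:3].T@W[:3,3]
    if name: cv2.imwrite(f"pics/{name}.png",c["img"][:,:,::-1]); np.savez(f"pics/{name}.npz",**c)
    return c
def load(name): return dict(np.load(f"pics/{name}.npz"))
def ray(c,p):
    d=np.array([(p[0]-c["cx"])/c["fx"],(p[1]-c["cy"])/c["fy"],1.]); R=np.array(c["R"])
    return -R.T@c["t"], R.T@d
def plane(c,p,z):
    o,d=ray(c,p); return o+d*(z-o[2])/d[2]
def proj(c,X):
    v=np.array(c["R"])@np.array(X)+c["t"]; return np.array([c["cx"]+c["fx"]*v[0]/v[2],c["cy"]+c["fy"]*v[1]/v[2]])
def tri(obs):
    A=np.zeros((3,3));b=np.zeros(3)
    for c,p in obs:
        o,d=ray(c,p);d=d/np.linalg.norm(d);P=np.eye(3)-np.outer(d,d);A+=P;b+=P@o
    X=np.linalg.solve(A,b); r=[np.linalg.norm(proj(c,X)-p) for c,p in obs]
    return X,r
def down(yaw): # tool z down, tool y axis (closing line) at world angle yaw
    y=np.array([np.cos(yaw),np.sin(yaw),0]);z=np.array([0,0,-1.]);return np.column_stack([np.cross(y,z),y,z])
def go(s,pos,yaw): # total shift (cm, current tool axes) and turn to a target TCP; half turn chosen shortest
    R=Rn.from_quat(s["tcp_rot"]).as_matrix(); 
    best=min((Rn.from_matrix(R.T@down(yaw+k*np.pi)).as_rotvec() for k in (0,1)),key=np.linalg.norm)
    return np.round(R.T@(np.array(pos)-s["eef_pos"])*100,2), np.round(best,3)
E
python3 - <<'E'
from h import *
c=load("top0");s=load("scene0")
for n,p,z in [("holder",(291,176),.02),("case",(420,224),.02),("bottle",(233,160),.09),("twz",(299,245),.005),("dish",(420,176),.01)]:
    print(n,plane(c,p,z).round(3))
print("holder scene",plane(s,(279,228),.014).round(3))
from plant import ctrl
print(ctrl.read_camera("wrist")["hand_eye"])
im=c["img"]; h,w=im.shape[:2]
a=cv2.resize(im[130:250,260:360+100],None,fx=4,fy=4,interpolation=cv2.INTER_CUBIC)
cv2.imwrite("pics/tc.png",a[:,:,::-1])
R=Rn.from_quat(ctrl.get_state()["tcp_rot"]).as_matrix();print(R.round(2))
E
```

```text
holder [0.597 0.1   0.02 ]
case [ 0.455 -0.307  0.02 ]
bottle [0.63  0.268 0.09 ]
twz [0.381 0.069 0.005]
dish [ 0.608 -0.31   0.01 ]
holder scene [0.588 0.107 0.014]
[[-9.86160310e-04 -9.58724368e-01 -2.84335389e-01  7.26512865e-02]
 [ 9.99999493e-01 -1.00322280e-03 -8.56230689e-05 -9.24157652e-05]
 [-2.03162821e-04 -2.84335329e-01  9.58724872e-01 -1.41816133e-01]
 [ 0.00000000e+00  0.00000000e+00  0.00000000e+00  1.00000000e+00]]
[[ 0.91  0.42 -0.  ]
 [ 0.42 -0.91  0.  ]
 [ 0.   -0.   -1.  ]]
```

View pics/tc.png

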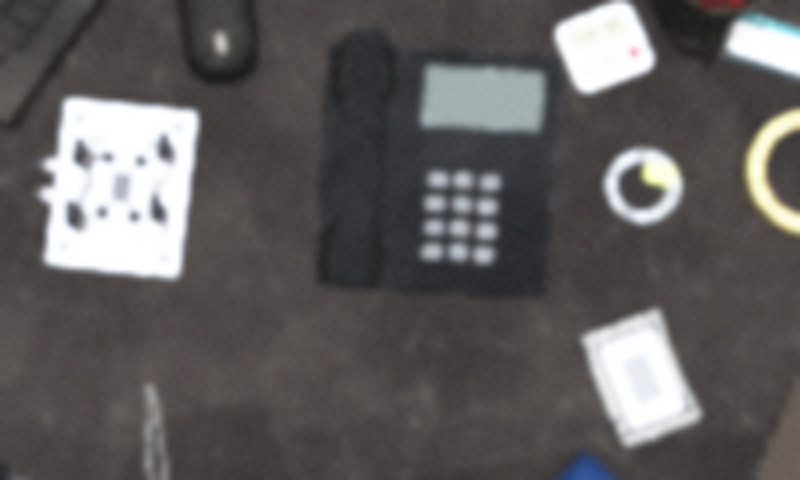

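The crop shows the case tilted about 24° and the holder about -6°. The gripper is already roughly aligned with the case, so I'm moving above it.

Request:
send_rows --series '[[[4.4,-3.4,0.5,0,0,0,1],[4.4,-3.4,0.5,0,0,0,1],[4.4,-3.4,0.5,0,0,0,1],[4.4,-3.4,0.5,0,0,0,1],[4.4,-3.4,0.5,0,0,0,1],[4.4,-3.4,0.5,0,0,0,1],[0,0,0,0,0,0,1],[0,0,0,0,0,0,1]]]'

```text
time: 1.15
eef_pos: [0.4391, -0.3144, 0.2013]
tcp_rot: [0.976, 0.218, -0.0, 0.0]
contact_force: [0.8, -0.4, -0.4]
opening: 1.007
finger_force: 0.0
```

```bash
python3 - <<'E'
from h import *
cam("wrist","w1")
E
```

Request:
send_rows --series '[[[2,0,4,0,0,0,1],[1,0,3,0,0,0,1],[0,0,0,0,0,0,1],[0,0,0,0,0,0,1]]]'

```text
time: 1.7
eef_pos: [0.4663, -0.303, 0.1326]
tcp_rot: [0.976, 0.217, 0.0, 0.001]
contact_force: [-0.1, 0.3, 0.5]
opening: 0.999
finger_force: 0.0
```

```bash
python3 - <<'E'
from h import *
a=load("w1")["img"]; b=cam("wrist","w2")["img"]
cv2.imwrite("pics/w12.png",cv2.resize(np.vstack([a,b]),None,fx=.75,fy=.75,interpolation=cv2.INTER_AREA)[:,:,::-1])
from plant import ctrl
s=ctrl.get_state();print(s["time"],s["eef_pos"],s["tcp_rot"])
E
```

```text
1.75 [ 0.46659003 -0.30313518  0.13313782] [9.76175468e-01 2.16977596e-01 7.48428678e-04 1.27225906e-03]
```

View pics/w12.png

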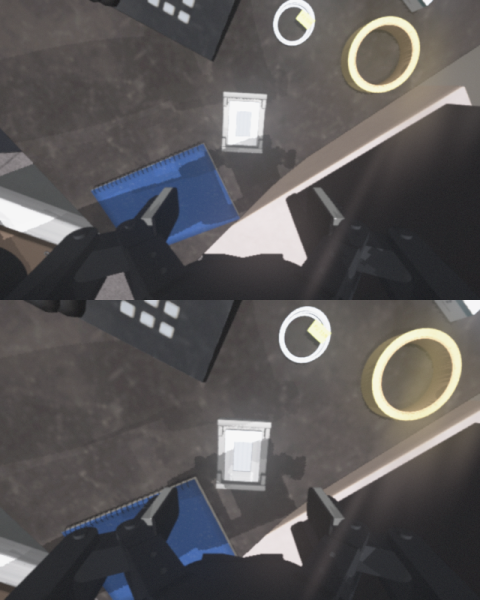

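Both wrist pictures show the case with the bright cell inside, at (325,163) full-res in w1 and (323,205) in w2. I'll measure its contours there.

```bash
python3 - <<'E'
from h import *
out=[]
for n,cen in (("w1",(325,163)),("w2",(323,205))):
    c=load(n);im=c["img"];x,y=cen;x0,y0=x-60,y-60
    cr=im[y0:y0+120,x0:x0+120]
    g=cv2.cvtColor(cr,cv2.COLOR_RGB2GRAY)
    out.append(cv2.resize(cr,(400,400),interpolation=cv2.INTER_CUBIC))
    for th in (110,140,170,190):
        m=(g>th).astype(np.uint8)
        cs,_=cv2.findContours(m,cv2.RETR_EXTERNAL,cv2.CHAIN_APPROX_NONE)
        k=max(cs,key=cv2.contourArea); r=cv2.minAreaRect(k); b=cv2.boxPoints(r)+[x0,y0]
        P=np.array([plane(c,p,.018) for p in b]);e=np.linalg.norm(np.diff(P,axis=0),axis=1)
        d=P[1]-P[0] if e[0]>e[1] else P[2]-P[1]
        print(n,th,np.round(r[0],1)+[x0,y0],P.mean(0).round(4),e.round(4)[:2],np.degrees(np.arctan(d[1]/d[0])).round(1))
cv2.imwrite("pics/w12c.png",np.hstack(out)[:,:,::-1])
E
```

```text
w1 110 [323.6 162.8] [ 0.4561 -0.3069  0.018 ] [0.0913 0.0886] 19.1
w1 140 [323.8 162.8] [ 0.4563 -0.307   0.018 ] [0.0893 0.0631] 20.0
w1 170 [325.4 161.1] [ 0.4589 -0.3078  0.018 ] [0.085  0.0619] 21.9
w1 190 [325.3 158.2] [ 0.462  -0.3062  0.018 ] [0.0775 0.0617] 21.5
w2 110 [324.1 206.5] [ 0.4564 -0.3086  0.018 ] [0.0926 0.0647] 21.1
w2 140 [323.5 201.1] [ 0.4615 -0.3056  0.018 ] [0.0782 0.0632] 20.0
w2 170 [324.  201.1] [ 0.4618 -0.3061  0.018 ] [0.0774 0.0622] 20.2
w2 190 [323.9 201.1] [ 0.4617 -0.3059  0.018 ] [0.0767 0.0613] 20.7
```

View pics/w12c.png

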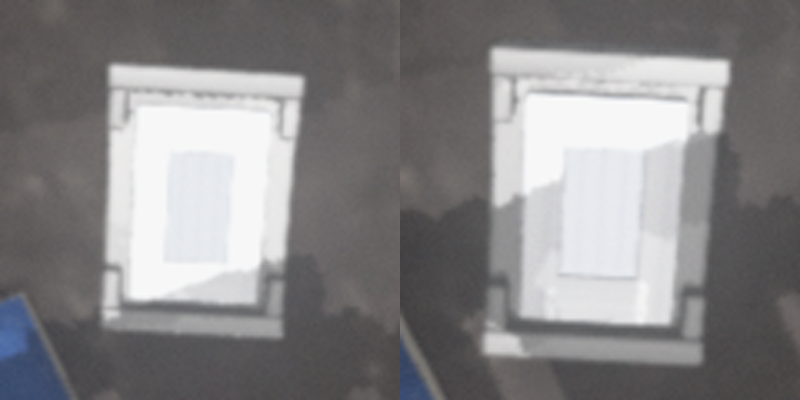

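The close crop shows the cell corners clearly: in w1 about (132,105), (270,110), (256,304) and (124,302), in w2 about (124,93), (288,97), (273,325) and (117,322), plus the glass pane. Triangulating.

```bash
python3 - <<'E'
from h import *
A,B=load("w1"),load("w2")
k=3.3333
f=lambda p,o:np.array(p)/k+np.array(o)-.35
P1=[(132,105),(270,110),(256,304),(124,302)];P2=[(124,93),(288,97),(273,325),(117,322)]
O1=[(108,66),(304,77),(282,337),(101,330)];O2=[(91,46),(330,60),(302,364),(83,354)]
G1=[(168,152),(234,153),(229,262),(166,262)];G2=[(164,149),(243,149),(240,277),(160,276)]
for n,a,b,z in (("cell",P1,P2,.018),("case",O1,O2,.02),("glass",G1,G2,.018)):
    X=[]
    for p,q in zip(a,b):
        x,r=tri([(A,f(p,(265,103))),(B,f(q,(263,145)))]);X.append(x)
    X=np.array(X)
    print(n,"tri mean",X.mean(0).round(4),"z",X[:,2].round(3))
    for c,pp,o in((A,a,(265,103)),(B,b,(263,145))):
        Q=np.array([plane(c,f(p,o),z) for p in pp]); l=(Q[0]+Q[1]-Q[2]-Q[3])/2; w=(Q[0]+Q[3]-Q[1]-Q[2])/2
        print("  ",Q.mean(0).round(4),"L",np.linalg.norm(l).round(4),"W",np.linalg.norm(w).round(4),"yaw",np.degrees([np.arctan2(l[1],l[0]),np.arctan2(w[1],w[0])-np.pi/2]).round(1))
from plant import ctrl
s=ctrl.get_state()
print(s["eef_pos"],go(s,(0.46,-.306,.05),np.radians(21+90)))
E
```

```text
cell tri mean [ 0.455  -0.3075  0.0141] z [0.013 0.011 0.017 0.015]
   [ 0.4552 -0.3069  0.018 ] L 0.0665 W 0.0456 yaw [21.9 23.7]
   [ 0.4561 -0.3074  0.018 ] L 0.0669 W 0.0445 yaw [22.4 23.7]
case tri mean [ 0.4556 -0.3077  0.0154] z [0.011 0.015 0.019 0.015]
   [ 0.4562 -0.3077  0.02  ] L 0.0885 W 0.0633 yaw [22.  22.4]
   [ 0.4568 -0.3074  0.02  ] L 0.0888 W 0.0632 yaw [21.8 21.8]
glass tri mean [ 0.4555 -0.3082  0.0161] z [0.016 0.015 0.018 0.016]
   [ 0.4558 -0.3081  0.018 ] L 0.0372 W 0.0218 yaw [23.4 24.7]
   [ 0.456  -0.3079  0.018 ] L 0.0373 W 0.0221 yaw [23.5 24.6]
[ 0.46659003 -0.30313518  0.13313782] (array([-0.73, -0.04,  8.31]), array([ 0.003, -0.001,  0.071]))
```

Cell centre is (0.4557,-0.3076) at yaw 22.7°, and the triangulated heights of 14–18 mm are plausible. Descending to grip its long sides.

Request:
send_rows --series '[[[-1.18,-0.05,3,0,0,0.041,0.45],[0,0,3,0,0,0,0.45],[0,0,3,0,0,0,0.45],[0,0,2,0,0,0,0.45],[0,0,1.3,0,0,0,0.45],[0,0,0,0,0,0,0.45],[0,0,0,0,0,0,-0.2],[0,0,0,0,0,0,-0.2],[0,0,0,0,0,0,-0.2]]]' --force 30

```text
time: 2.88
eef_pos: [0.4564, -0.307, 0.0099]
tcp_rot: [0.98, 0.198, 0.001, 0.001]
contact_force: [-0.0, -0.0, 6.0]
opening: 0.501
finger_force: 31.3
```

The opening of 0.50 (about 43 mm) with 31 N on the pads means the cell is gripped. I'm lifting it, carrying it to the clear bench area and turning it toward the holder's yaw on the way.

Request:
send_rows --series '[[[0,0,-1,0,0,0,-0.2],[0,0,-3,0,0,0,-0.2],[0,0,-4,0,0,0,-0.2],[1.61,-5.21,0,0,0,0,-0.2],[1.61,-5.21,0,0,0,0,-0.2],[1.61,-5.21,0,0,0,0,-0.2],[1.61,-5.21,0,0,0,0,-0.2],[0,0,0,0,0,0.17,-0.2],[0,0,0,0,0,0.17,-0.2],[0,0,0,0,0,0.17,-0.2]]]'

```text
time: 4.12
eef_pos: [0.4336, -0.0883, 0.0883]
tcp_rot: [0.998, -0.058, -0.0, -0.0]
contact_force: [-0.9, 0.8, 0.3]
opening: 0.502
finger_force: 30.8
```

Request:
send_rows --series '[[[0,0,4,0,0,0,-0.2],[0,0,2.5,0,0,0,-0.2],[0,0,0.5,0,0,0,-0.2],[0,0,0,0,0,0,-0.2]]]'

```text
time: 4.62
eef_pos: [0.4341, -0.0889, 0.0187]
tcp_rot: [0.998, -0.056, 0.0, -0.0]
contact_force: [0.1, 0.8, -0.2]
opening: 0.503
finger_force: 30.8
```

Request:
send_rows --series '[[[0,0,0.9,0,0,0,-0.2],[0,0,0.5,0,0,0,-0.2],[0,0,0.3,0,0,0,-0.2],[0,0,0,0,0,0,-0.2]]]'

```text
time: 5.12
eef_pos: [0.4339, -0.0889, 0.0011]
tcp_rot: [0.998, -0.056, -0.0, -0.0]
contact_force: [-0.4, 0.4, -0.4]
opening: 0.502
finger_force: 30.8
```

Request:
send_rows --series '[[[0,0,0.1,0,0,0,-0.2],[0,0,0,0,0,0,-0.2]]]'

```text
time: 5.38
eef_pos: [0.4341, -0.0889, 0.0004]
tcp_rot: [0.998, -0.056, 0.0, 0.0]
contact_force: [0.1, -1.1, -0.1]
opening: 0.503
finger_force: 30.8
```

Request:
send_rows --series '[[[0,0,0.05,0,0,0,-0.2],[0,0,0,0,0,0,0.3],[0,0,0,0,0,0,0.4],[0,0,-3,0,0,0,0.6],[0,0,-4,0,0,0,1],[0,0,-4,0,0,0,1]]]'

```text
time: 6.12
eef_pos: [0.4337, -0.0888, 0.1108]
tcp_rot: [0.998, -0.056, -0.0, -0.0]
contact_force: [0.6, -0.2, 0.1]
opening: 0.998
finger_force: 0.0
```

Request:
send_rows --series '[[[0,0,0,0,0,-0.175,1],[0,0,0,0,0,-0.175,1],[0,0,0,0,0,-0.175,1],[0,0,0,0,0,-0.175,1],[0,0,0,0,0,-0.175,1],[0,0,0,0,0,-0.175,1],[0,0,0,0,0,-0.175,1],[0,0,0,0,0,-0.175,1],[0,0,0,0,0,-0.175,1],[0,0,0,0,0,0,1]]]'

```text
time: 7.38
eef_pos: [0.434, -0.0889, 0.1098]
tcp_rot: [0.745, 0.667, 0.0, 0.0]
contact_force: [0.6, -0.1, -0.2]
opening: 0.999
finger_force: 0.0
```

```bash
python3 - <<'E'
from h import *
from plant import ctrl
c=cam("wrist","w3");s=ctrl.get_state();print(s["eef_pos"],s["tcp_rot"],s["qpos"],proj(c,(.434,-.089,.008)))
x,y=proj(c,(.434,-.089,.008)).astype(int)
x0,y0=max(x-90,0),max(y-90,0);cr=c["img"][y0:y0+180,x0:x0+180];g=cv2.cvtColor(cr,cv2.COLOR_RGB2GRAY)
for th in (110,150,190):
    cs,_=cv2.findContours((g>th).astype(np.uint8),cv2.RETR_EXTERNAL,cv2.CHAIN_APPROX_NONE)
    k=max(cs,key=cv2.contourArea);r=cv2.minAreaRect(k);b=cv2.boxPoints(r)+[x0,y0]
    P=np.array([plane(c,p,.008) for p in b]);e=np.linalg.norm(np.diff(P,axis=0),axis=1)
    d=P[1]-P[0] if e[0]>e[1] else P[2]-P[1]
    print(th,P.mean(0).round(4),e.round(4)[:2],np.degrees(np.arctan(d[1]/d[0])).round(1))
cv2.imwrite("pics/w3c.png",np.hstack([cv2.resize(cr,(500,500)),cv2.resize(c["img"],(300,188))[:,:] if 0 else np.zeros((500,1,3),np.uint8)])[:,:,::-1])
E
```

```text
[ 0.43397266 -0.08889563  0.10980453] [ 7.45240406e-01  6.66795873e-01  1.18128068e-05 -2.08719800e-05] [-4.31859154e-01 -9.57514166e-02  2.22783215e+00  4.52159184e-05
  1.00954083e+00 -3.20888930e-01] [323.07435759 200.9972637 ]
110 [ 0.4328 -0.095   0.008 ] [0.1432 0.1649] 88.6
150 [ 0.4332 -0.0877  0.008 ] [0.0664 0.0455] -6.4
190 [ 0.4336 -0.0881  0.008 ] [0.0446 0.0656] -6.4
```

The cell measures 66×45 mm at (0.4335,-0.088), yaw -6.4°, so it is where expected. I'm gripping its ends.

Request:
send_rows --series '[[[0.06,0,4,0,0,0,1],[0,0,4,0,0,0,1],[0,0,2.4,0,0,0,1],[0,0,0.7,0,0,0,1],[0,0,0.2,0,0,0,1],[0,0,0,0,0,0,0.3],[0,0,0,0,0,0,0.3],[0,0,0,0,0,0,0.3]]]' --force 30

```text
time: 8.43
eef_pos: [0.4351, -0.0888, -0.0017]
tcp_rot: [0.744, 0.668, 0.0, 0.001]
contact_force: [-1.2, -0.0, 5.7]
opening: 0.758
finger_force: 33.2
```

Request:
send_rows --series '[[[0,0,-1,0,0,0,0.3],[0,0,-4,0,0,0,0.3],[0,0,-6,0,0,0,0.3],[0,0,-5,0,0,0,0.3],[4.2,4.4,-2,0,0,0,0.3],[4.2,4.4,-2,0,0,0,0.3],[4.2,4.4,-2,0,0,0,0.3],[0,0,0,0,0,0,0.3],[0,0,0,0,0,0,0.3]]]'

```text
time: 9.55
eef_pos: [0.5747, 0.0202, 0.215]
tcp_rot: [0.744, 0.668, -0.001, -0.0]
contact_force: [-1.2, 0.1, -0.2]
opening: 0.753
finger_force: 33.7
```

```bash
python3 - <<'E'
from h import *
cam("wrist","w4")
E
```

Request:
send_rows --series '[[[0,4,3,0,0,0,0.3],[0,1,3,0,0,0,0.3],[0,0,0,0,0,0,0.3],[0,0,0,0,0,0,0.3]]]'

```text
time: 10.1
eef_pos: [0.6246, 0.0141, 0.1562]
tcp_rot: [0.745, 0.668, 0.0, 0.0]
contact_force: [0.7, -0.4, -0.5]
opening: 0.758
finger_force: 33.7
```

```bash
python3 - <<'E'
from h import *
a=load("w4")["img"]; b=cam("wrist","w5")["img"]
X=(.592,.103,.02)
print(proj(load("w4"),X),proj(load("w5"),X))
cv2.imwrite("pics/w45.png",np.vstack([a[0:300],b[0:300]])[:,:,::-1])
E
```

```text
[330.70795069 103.24481128] [276.4261922  100.18704208]
```

View pics/w45.png

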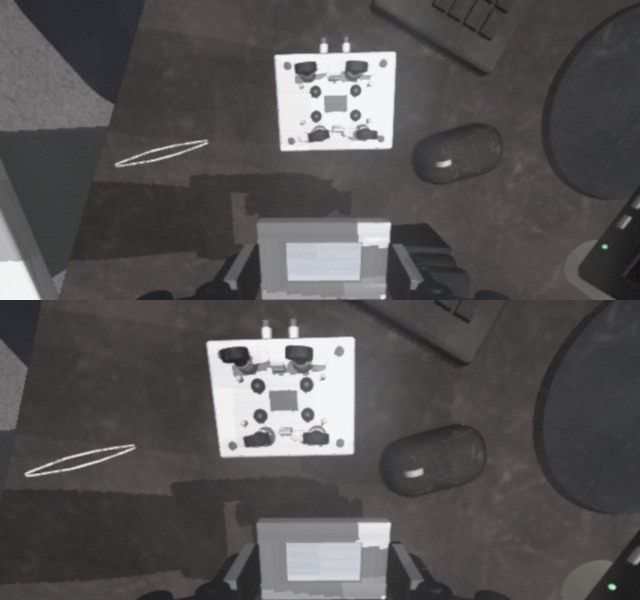

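The w4 and w5 views show the held cell at (324,258) and the holder with its four black seals, for example (316,91), (355,90), (316,116) and (355,116) in w4. They also show four black wings and the bright plate. Measuring blobs.

```bash
python3 - <<'E'
from h import *
crops=[]
for n,(x0,y0,x1,y1) in (("w4",(268,30,400,160)),("w5",(200,25,362,165))):
    c=load(n);im=c["img"];g=cv2.cvtColor(im,cv2.COLOR_RGB2GRAY)
    cr=g[y0:y1,x0:x1]
    crops.append(cv2.resize(im[y0:y1,x0:x1],(395,395*(y1-y0)//(x1-x0)),interpolation=cv2.INTER_CUBIC))
    m=(cr<110).astype(np.uint8)
    k,l,st,ce=cv2.connectedComponentsWithStats(m)
    for i in range(1,k):
        if 15<st[i,4]<900: print(n,"blob",np.round(ce[i]+[x0,y0],1),st[i].tolist(),plane(c,ce[i]+[x0,y0],.02).round(4))
    m=(cr>140).astype(np.uint8);m=cv2.morphologyEx(m,cv2.MORPH_CLOSE,np.ones((9,9),np.uint8));m=cv2.morphologyEx(m,cv2.MORPH_OPEN,np.ones((15,15),np.uint8))
    cs,_=cv2.findContours(m,cv2.RETR_EXTERNAL,cv2.CHAIN_APPROX_NONE);kk=max(cs,key=cv2.contourArea)
    b=cv2.approxPolyDP(cv2.convexHull(kk),6,True)[:,0]+[x0,y0];P=np.array([plane(c,p,.014) for p in b]);print(b.tolist(),P.round(4).tolist())
h=max(x.shape[0] for x in crops)
cv2.imwrite("pics/w45c.png",np.hstack([cv2.copyMakeBorder(x,0,h-x.shape[0],0,5,0) for x in crops])[:,:,::-1])
E
```

```text
w4 blob [355.1  68.1] [77, 31, 22, 19, 260] [0.6214 0.1355 0.02  ]
w4 blob [305.6  70.2] [27, 32, 21, 20, 305] [0.5688 0.1392 0.02  ]
w4 blob [314.9  91.3] [43, 56, 9, 11, 65] [0.5762 0.1171 0.02  ]
w4 blob [354.8  90.4] [83, 56, 9, 10, 55] [0.6193 0.1133 0.02  ]
w4 blob [354.6 114.9] [83, 81, 9, 9, 47] [0.6172 0.0879 0.02  ]
w4 blob [315.7 116.1] [44, 82, 9, 10, 55] [0.5741 0.0913 0.02  ]
w4 blob [365.6 134. ] [88, 99, 21, 10, 167] [0.628  0.0658 0.02  ]
w4 blob [318.1 135.4] [40, 100, 21, 12, 180] [0.5743 0.0702 0.02  ]
[[399, 52], [390, 148], [280, 149], [275, 55]] [[0.6699, 0.147, 0.014], [0.656, 0.0464, 0.014], [0.5281, 0.0591, 0.014], [0.5378, 0.1584, 0.014]]
w5 blob [279.3  30.7] [68, 0, 22, 13, 219] [0.6031 0.158  0.02  ]
w5 blob [298.7  54. ] [86, 21, 26, 19, 406] [0.6171 0.1384 0.02  ]
w5 blob [235.2  55.7] [19, 22, 32, 20, 470] [0.5621 0.1431 0.02  ]
w5 blob [249.1  69.2] [39, 39, 19, 11, 120] [0.5722 0.1311 0.02  ]
w5 blob [302.1  68.4] [93, 39, 19, 9, 79] [0.6185 0.1266 0.02  ]
w5 blob [306.   84.1] [101, 53, 11, 13, 100] [0.6203 0.1135 0.02  ]
w5 blob [257.7  85.5] [51, 54, 14, 14, 134] [0.5773 0.1171 0.02  ]
w5 blob [260.1 115.7] [54, 85, 13, 13, 119] [0.575  0.0913 0.02  ]
w5 blob [307.2 114.4] [102, 84, 11, 12, 85] [0.6181 0.0878 0.02  ]
w5 blob [258.1 139.5] [44, 107, 29, 15, 324] [0.5695 0.0703 0.02  ]
w5 blob [315.3 137.8] [103, 106, 25, 14, 270] [0.6231 0.066  0.02  ]
[[354, 38], [353, 153], [220, 155], [210, 63], [249, 39]] [[0.6665, 0.1468, 0.014], [0.6576, 0.0472, 0.014], [0.5287, 0.0595, 0.014], [0.537, 0.141, 0.014], [0.5751, 0.1561, 0.014]]
```

View pics/w45c.png

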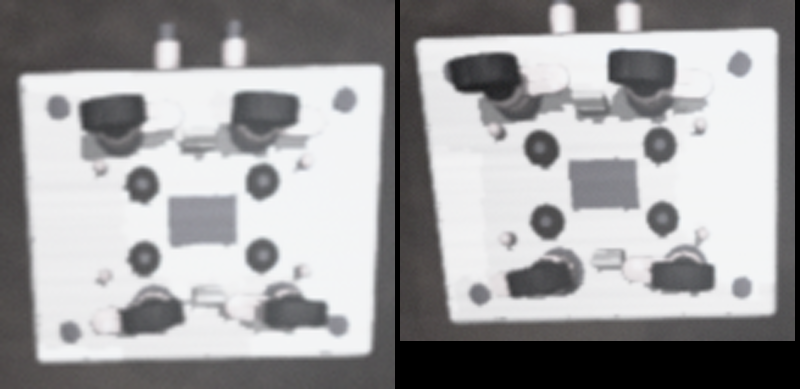

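```bash
python3 - <<'E'
from h import *
A,B=load("w4"),load("w5")
S=[((314.9,91.3),(257.7,85.5)),((354.8,90.4),(306,84.1)),((354.6,114.9),(307.2,114.4)),((315.7,116.1),(260.1,115.7))]
X=np.array([tri([(A,p),(B,q)])[0] for p,q in S]);print("seals",X.round(4).tolist(),X.mean(0).round(4))
from plant import ctrl
H=np.array(ctrl.read_camera("wrist")["hand_eye"])
for c,n in((A,"w4"),(B,"w5")):
    im=c["img"].astype(int);m=((im[:,:,2]-im[:,:,0]>8)&(im[:,:,2]>150)).astype(np.uint8);m[:200]=0;m[300:]=0
    cs,_=cv2.findContours(m,cv2.RETR_EXTERNAL,cv2.CHAIN_APPROX_NONE);k=max(cs,key=cv2.contourArea);r=cv2.minAreaRect(k)
    g=cv2.cvtColor(c["img"],cv2.COLOR_RGB2GRAY); col=g[200:310,275:375].mean(1); row=g[225:290,230:420].mean(0)
    dz=-.0097
    def tool(p):
        d=H[:3,:3]@np.array([(p[0]-c["cx"])/c["fx"],(p[1]-c["cy"])/c["fy"],1]);o=H[:3,3];return o+d*(dz-o[2])/d[2]
    print(n,"pane",np.round(r,1) if 0 else r,(tool(r[0])*1e3).round(2))
    P=np.array([tool(p) for p in cv2.boxPoints(r)])*1e3;print(P.round(1).tolist())
    d=np.diff(col);print("col edges",[(i+200.5,int(d[i])) for i in range(len(d)) if abs(d[i])>12])
    print([ (v,(tool((324,v))*1e3).round(2).tolist()) for v in (219,220,297,298)])
E
```

```text
seals [[0.5761, 0.1177, 0.0138], [0.62, 0.1139, 0.0143], [0.6178, 0.0878, 0.0136], [0.5739, 0.0914, 0.0146]] [0.5969 0.1027 0.0141]
w4 pane ((323.0, 261.5), (37.0, 74.0), 90.0) [ 1.25  0.02 -9.7 ]
[[11.5, -18.3, -9.7], [11.4, 18.4, -9.7], [-9.4, 19.1, -9.7], [-9.3, -19.1, -9.7]]
col edges [(217.5, 15), (221.5, 14), (222.5, 17), (242.5, 21), (279.5, -21), (280.5, -26), (298.5, -34), (299.5, -30)]
[(219, [24.1, 0.53, -9.7]), (220, [23.59, 0.53, -9.7]), (297, [-19.52, 0.52, -9.7]), (298, [-20.12, 0.52, -9.7])]
w5 pane ((323.0, 261.0), (74.0, 38.0), 0.0) [ 1.54  0.02 -9.7 ]
[[-9.3, -19.1, -9.7], [12.0, -18.3, -9.7], [12.0, 18.4, -9.7], [-9.4, 19.1, -9.7]]
col edges [(217.5, 18), (221.5, 14), (222.5, 17), (242.5, 20), (279.5, -22), (280.5, -25), (298.5, -38), (299.5, -39)]
[(219, [24.1, 0.53, -9.7]), (220, [23.59, 0.53, -9.7]), (297, [-19.52, 0.52, -9.7]), (298, [-20.12, 0.52, -9.7])]
```

The seals give the seat centre as (0.597,0.102) at yaw -4.8°, and the spacing fits 44×26 mm. The triangulated heights read about 5 mm low, so I'll align the cell and seat relative to each other, since both were seen by the same camera. Moving above the seat.

Request:
send_rows --series '[[[0,0,0,0,0,-0.025,0.3],[4.22,-1.74,0,0,0,0,0.3],[4.23,-1.74,0,0,0,0,0.3],[0,0,4,0,0,0,0.3],[0,0,3.5,0,0,0,0.3],[0,0,2.5,0,0,0,0.3],[0,0,0,0,0,0,0.3],[0,0,0,0,0,0,0.3]]]'

```text
time: 11.2
eef_pos: [0.5986, 0.1018, 0.0571]
tcp_rot: [0.736, 0.677, 0.001, 0.001]
contact_force: [0.5, 0.2, 0.1]
opening: 0.752
finger_force: 33.7
```

```bash
python3 - <<'E'
from h import *
from plant import ctrl
c=cam("wrist","w6");s=ctrl.get_state();print(s["eef_pos"],s["tcp_rot"],s["qpos"])
print(go(s,(.597,.1012,.030),np.radians(-4.8)))
cv2.imwrite("pics/w6c.png",cv2.resize(c["img"][100:320,180:470],(790,600))[:,:,::-1])
E
```

```text
[0.59890328 0.10176832 0.05751601] [0.73573814 0.6772638  0.00130622 0.00119485] [1.44717470e-03 3.35833615e-01 1.86010364e+00 7.42470664e-06
 9.42114844e-01 8.41617296e-02]
(array([-0.07, -0.19,  2.75]), array([ 0.004, -0.   ,  0.001]))
```

View pics/w6c.png

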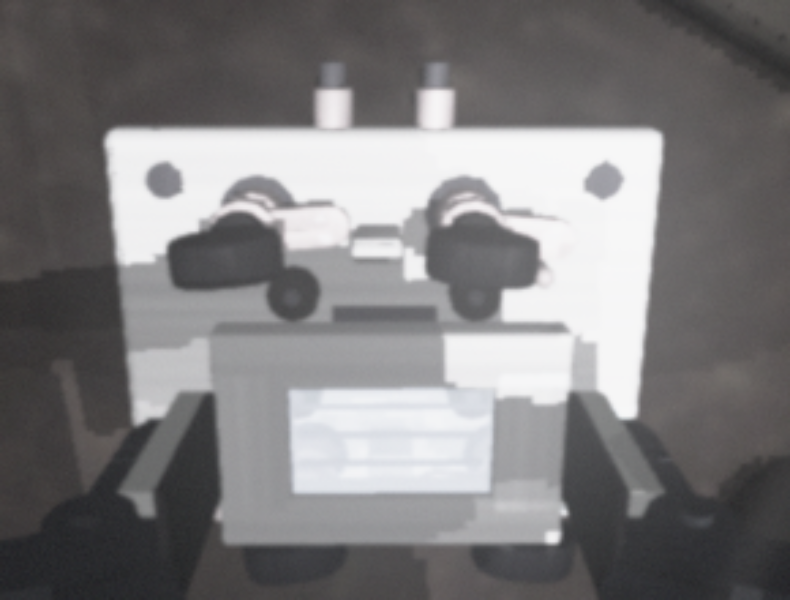

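The w6 crop shows the cell held square. The two +y seals are at crop (293,295) and (475,295), slightly left of the cell's centre line (392). Quantifying before lowering.

```bash
python3 - <<'E'
from h import *
c=load("w6");s=np.array([.59890328,.10176832,.0575])
p=[plane(c,(q/2.724+180,295/2.727+100),.02) for q in (293,475)]
print(np.round(p,4)); m=(p[0]+p[1])/2
x=np.array([.0837,.9965,0]);y=np.array([.9965,-.0837,0])
print("seat via seals",(m-.013*x).round(4))
q=[plane(c,(a/2.724+180,326/2.727+100),s[2]+.0097) for a in (212,573)];m2=(q[0]+q[1])/2
print("cell far top edge mid",m2.round(4),"cell centre",(m2-.022*x).round(4),"shift tool x,y mm",((m-.013*x-m2+.022*x)@np.array([x,y]).T*1e3).round(2))
# fittings / plate back edge corners
P=[plane(c,(a/2.724+180,130/2.727+100),.014) for a in (106,662)];print(np.round(P,4),(((P[0]+P[1])/2)-.052*x).round(4))
E
```

```text
[[0.577  0.118  0.02  ]
 [0.6201 0.1144 0.02  ]]
seat via seals [0.5975 0.1032 0.02  ]
cell far top edge mid [0.6011 0.1256 0.0672] cell centre [0.5993 0.1037 0.0672] shift tool x,y mm [-0.6  -1.75]
[[0.5378 0.1595 0.014 ]
 [0.6659 0.1488 0.014 ]] [0.5975 0.1023 0.014 ]
```

Request:
send_rows --series '[[[-0.06,-0.18,0,0,0,0,0.3],[0,0,1.2,0,0,0,0.3],[0,0,0.8,0,0,0,0.3],[0,0,0.5,0,0,0,0.3],[0,0,0.4,0,0,0,0.3],[0,0,0.3,0,0,0,0.3],[0,0,0.3,0,0,0,0.3],[0,0,0,0,0,0,0.3]]]'

```text
time: 12.25
eef_pos: [0.5955, 0.1013, 0.0202]
tcp_rot: [0.736, 0.677, -0.0, -0.0]
contact_force: [-0.6, -0.4, -0.6]
opening: 0.759
finger_force: 33.7
```

Request:
send_rows --series '[[[0,0,0.15,0,0,0,0.3],[0,0,0.1,0,0,0,0.3],[0,0,0,0,0,0,0.3],[0,0,0,0,0,0,0.3]]]'

```text
time: 12.75
eef_pos: [0.5958, 0.1013, 0.0182]
tcp_rot: [0.736, 0.677, 0.0, 0.0]
contact_force: [0.2, 0.3, 1.4]
opening: 0.759
finger_force: 33.9
```

Upward force of 1.4 N means the cell is resting on the seals. Releasing and backing off to look.

Request:
send_rows --series '[[[0,0,0,0,0,0,0.6],[0,0,0,0,0,0,0.9],[0,0,0,0,0,0,0.9],[0,0,-2,0,0,0,0.9],[0,0,-4,0,0,0,0.9],[-2,0,-4,0,0,0,0.9],[-2,0,-2,0,0,0,0.9],[0,0,0,0,0,0,0.9],[0,0,0,0,0,0,0.9]]]'

```text
time: 13.88
eef_pos: [0.5912, 0.0615, 0.1363]
tcp_rot: [0.736, 0.677, -0.001, -0.001]
contact_force: [0.2, 0.1, -0.6]
opening: 0.948
finger_force: 0.0
```

```bash
python3 - <<'E'
from h import *
from plant import ctrl
c=cam("wrist","w7");s=ctrl.get_state();print(s["time"],s["eef_pos"],s["tcp_rot"])
X=np.array([.597,.102,.028]);p=proj(c,X).astype(int);print(p)
x0,y0=p[0]-100,max(p[1]-75,0)
print(x0,y0);cv2.imwrite("pics/w7c.png",cv2.resize(c["img"][y0:y0+150,x0:x0+200],(800,600),interpolation=cv2.INTER_CUBIC)[:,:,::-1])
E
```

```text
13.925 [0.59094499 0.061754   0.13576706] [ 0.73588088  0.67710831 -0.00119081 -0.00150027]
[326 152]
226 77
```

View pics/w7c.png

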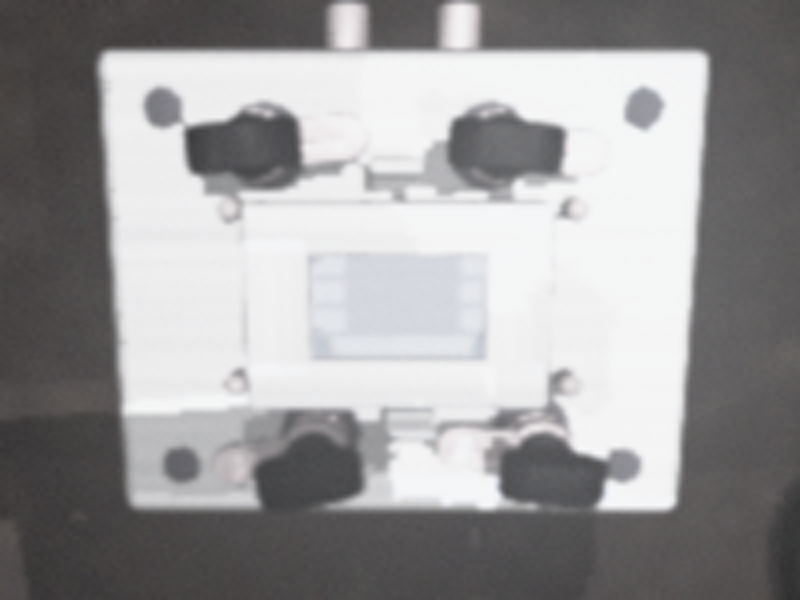

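The w7 crop shows the cell lying centred between the four pins, with left edge at 245 and right edge at 552. All four wings are within about ±0.15 rad of zero, and arms 1 and 2 point right, 3 and 4 left. Next I let the arm settle and measure the wings and cell precisely.

Request:
send_rows --series '[[[0,0,0,0,0,0,-0.4],[0,0,0,0,0,0,-0.4],[0,0,0,0,0,0,-0.4],[0,0,0,0,0,0,-0.4]]]'

```text
time: 14.42
eef_pos: [0.5923, 0.0616, 0.1378]
tcp_rot: [0.736, 0.677, -0.0, -0.0]
contact_force: [-0.3, -0.6, -0.5]
opening: 0.299
finger_force: 0.0
```

```bash
python3 - <<'E'
from h import *
from plant import ctrl
c=cam("wrist","w8");s=ctrl.get_state();print(s["time"],s["eef_pos"],s["tcp_rot"],np.abs(s["dq"]).max(),s["opening"])
x=np.array([.0837,.9965,0]);y=np.array([.9965,-.0837,0]);S=np.array([.597,.1017,0])
g=cv2.cvtColor(c["img"],cv2.COLOR_RGB2GRAY)
for n,(a,b) in dict(w1=(19,32),w2=(-30,32),w3=(-19,-32),w4=(30,-32)).items():
    X=S+a*1e-3*y+b*1e-3*x; X[2]=.061; p=proj(c,X); x0,y0=(p-[24,16]).astype(int)
    m=(g[y0:y0+32,x0:x0+48]<75).astype(np.uint8);k,l,st,ce=cv2.connectedComponentsWithStats(m);i=1+st[1:,4].argmax()
    yy,xx=np.nonzero(l==i);r=cv2.minAreaRect(np.column_stack([xx,yy]).astype(np.float32))
    q=np.array(r[0])+[x0,y0];Q=plane(c,q,.056)
    print(n,"pred",X.round(4)[:2],"px",p.round(1),"seen",q.round(1),np.round(r[1:2],1),r[2],st[i,4],"at z.056",Q.round(4)[:2],"offs",((Q-S)@np.array([y,x]).T*1e3).round(1))
im=c["img"].astype(int);m=((im[:,:,2]-im[:,:,0]>8)&(im[:,:,2]>130)).astype(np.uint8)
p=proj(c,(.597,.102,.028)).astype(int);mm=np.zeros_like(m);mm[p[1]-25:p[1]+25,p[0]-40:p[0]+40]=1;m*=mm
cs,_=cv2.findContours(m,cv2.RETR_EXTERNAL,cv2.CHAIN_APPROX_NONE);r=cv2.minAreaRect(max(cs,key=cv2.contourArea));print("pane",r,plane(c,r[0],.028).round(4))
E
```

```text
14.475 [0.59232527 0.06149654 0.13787008] [ 7.35788823e-01  6.77211051e-01 -2.25351721e-05 -5.11533695e-06] 0.003349836452616683 0.2953508462618354Traceback (most recent call last):
  File "<stdin>", line 8, in <module>
ValueError: attempt to get argmax of an empty sequence
```

```bash
python3 - <<'E'
from h import *
c=load("w8")
x=np.array([.0837,.9965,0]);y=np.array([.9965,-.0837,0]);S=np.array([.597,.1017,0])
g=cv2.cvtColor(c["img"],cv2.COLOR_RGB2GRAY)
m=(g<90).astype(np.uint8)
p0=proj(c,(.597,.102,.028)).astype(int);print(p0,g[p0[1]-60:p0[1]+60,p0[0]-80:p0[0]+80].min())
k,l,st,ce=cv2.connectedComponentsWithStats(m)
for i in range(1,k):
    if 60<st[i,4]<1500 and abs(ce[i]-p0).max()<75:
        yy,xx=np.nonzero(l==i);r=cv2.minAreaRect(np.column_stack([xx,yy]).astype(np.float32))
        Q=plane(c,r[0],.056)
        print(np.round(r[0],1),np.round(r[1],1),round(r[2],1),st[i,4],"z.056",Q.round(4)[:2],"offs",((Q-S)@np.array([y,x]).T*1e3).round(1))
im=c["img"].astype(int);m=((im[:,:,2]-im[:,:,0]>8)&(im[:,:,2]>130)).astype(np.uint8)
mm=np.zeros_like(m);mm[p0[1]-25:p0[1]+25,p0[0]-40:p0[0]+40]=1;m*=mm
cs,_=cv2.findContours(m,cv2.RETR_EXTERNAL,cv2.CHAIN_APPROX_NONE);r=cv2.minAreaRect(max(cs,key=cv2.contourArea));print("pane",r,plane(c,r[0],.028).round(4))
cv2.imwrite("pics/w8c.png",cv2.resize(c["img"][p0[1]-75:p0[1]+75,p0[0]-100:p0[0]+100],(800,600),interpolation=cv2.INTER_CUBIC)[:,:,::-1])
E
```

```text
[324 152] 62
[284.5 113.5] [15. 25.] 90.0 256 z.056 [0.5702 0.1368] offs [-29.7  32.8]
pane ((326.5, 153.0), (22.0, 35.0), 90.0) [0.5987 0.1018 0.028 ]
```

The pane and the measured pose disagree by 1–2 mm, which is pose wobble. I'll turn for the wings, hover over wing 1 and refine its position up close.

Request:
send_rows --series '[[[0,0,0,0,0,-0.175,-0.45],[0,0,0,0,0,-0.175,-0.45],[0,0,0,0,0,-0.175,-0.45],[0,0,0,0,0,-0.175,-0.45],[0,0,0,0,0,-0.175,-0.45],[0,0,0,0,0,-0.175,-0.45],[0,0,0,0,0,-0.175,-0.45],[0,0,0,0,0,-0.175,-0.45],[0,0,0,0,0,-0.171,-0.45]]]'

```text
time: 15.6
eef_pos: [0.5924, 0.0614, 0.138]
tcp_rot: [0.039, 0.999, -0.0, 0.0]
contact_force: [1.2, -0.3, 0.1]
opening: 0.271
finger_force: 0.0
```

Request:
send_rows --series '[[[-1,3.6,1.9,0,0,0,-0.45],[-1,3.6,1.9,0,0,0,-0.45],[0,0,0,0,0,0,-0.45],[0,0,0,0,0,0,-0.45],[0,0,0,0,0,0,-0.45],[0,0,0,0,0,0,-0.45]]]'

```text
time: 16.35
eef_pos: [0.6185, 0.1307, 0.1008]
tcp_rot: [0.042, 0.999, 0.0, 0.001]
contact_force: [-0.8, 0.6, -0.1]
opening: 0.272
finger_force: 0.0
```

```bash
python3 - <<'E'
from h import *
from plant import ctrl
c=cam("wrist","w9");s=ctrl.get_state();print(s["time"],s["eef_pos"],s["tcp_rot"],s["qpos"])
x=np.array([.0837,.9965,0]);y=np.array([.9965,-.0837,0]);S=np.array([.5968,.1015,0])
a=c["img"].copy()
for (u,v) in ((19,32),(-30,32),(-19,-32),(30,-32)):
    X=S+u*1e-3*y+v*1e-3*x;X[2]=.061;p=proj(c,X);print(p.round(1));cv2.circle(a,tuple(p.astype(int)),3,(255,0,0),1)
p=proj(c,S+[0,0,.028]);print("seat",p);cv2.circle(a,tuple(p.astype(int)),3,(0,255,0),1)
cv2.imwrite("pics/w9a.png",cv2.resize(a,(800,500))[:,:,::-1])
E
```

```text
16.4 [0.61845698 0.13081004 0.10059803] [4.18995095e-02 9.99121694e-01 2.20046074e-05 5.20592332e-04] [ 4.81558581e-02  3.26393815e-01  1.78024980e+00 -5.79765131e-05
  1.03390811e+00 -1.43878727e+00]
[324.6 226.4]
[324.6 152.8]
[223.3 170.4]
[230.5 241.6]
seat [282.26697325 186.96227105]
```

View pics/w9a.png

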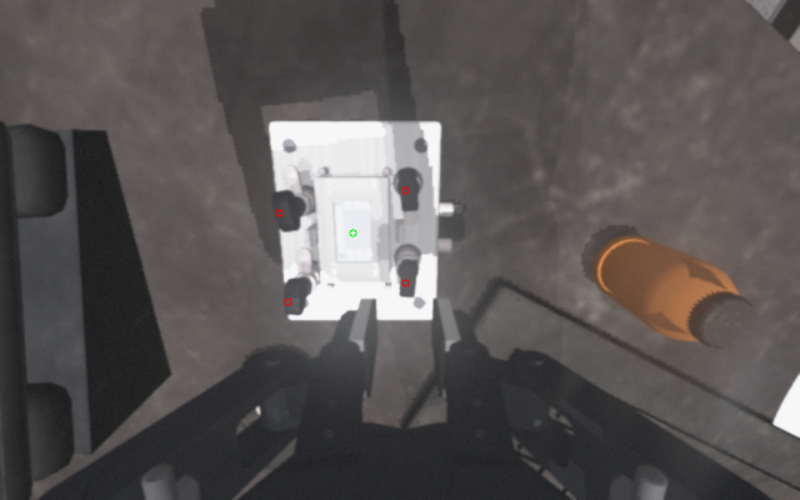

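The w9 view shows my predicted wing points (red) on the wings and the seat point (green) at the pane's centre, all within about 1 mm. The bottle is well clear at (660,290). Refining wing 1 and 2 columns numerically.

```bash
python3 - <<'E'
from h import *
c=load("w9");g=cv2.cvtColor(c["img"],cv2.COLOR_RGB2GRAY)
x=np.array([.0837,.9965,0]);y=np.array([.9965,-.0837,0]);S=np.array([.5968,.1015,0])
for n,(u,v) in enumerate(((19,32),(-30,32),(-19,-32),(30,-32)),1):
    X=S+u*1e-3*y+v*1e-3*x;X[2]=.061;p=proj(c,X).astype(int);x0,y0=p-[22,24]
    cr=g[y0:y0+48,x0:x0+44]; m=(cr<65).astype(np.uint8);k,l,st,ce=cv2.connectedComponentsWithStats(m);i=1+st[1:,4].argmax()
    yy,xx=np.nonzero(l==i);r=cv2.minAreaRect(np.column_stack([xx,yy]).astype(np.float32))
    q=np.array(r[0])+[x0,y0]; Q=plane(c,q,.060)
    print(n,"pred",p,"seen",q.round(1),np.round(r[1],1),round(r[2],1),st[i].tolist(),"offs",((Q-S)@np.array([y,x]).T*1e3).round(1))
    if n<3:
        for row in range(p[1]-8,p[1]+9,4): print(row,g[row,p[0]-16:p[0]+18].tolist())
E
```

```text
Traceback (most recent call last):
ValueError: attempt to get argmax of an empty sequence
```

```bash
python3 - <<'E'
from h import *
c=load("w9");g=cv2.cvtColor(c["img"],cv2.COLOR_RGB2GRAY)
x=np.array([.0837,.9965,0]);y=np.array([.9965,-.0837,0]);S=np.array([.5968,.1015,0])
for n,(u,v) in enumerate(((19,32),(-30,32),(-19,-32),(30,-32)),1):
    X=S+u*1e-3*y+v*1e-3*x;X[2]=.061;p=proj(c,X).astype(int)
    for dy in (-6,0,6):
        row=p[1]+dy; L=g[row,p[0]-14:p[0]+15]; i=np.nonzero(L<95)[0]
        e=[p[0]-14+j for j in (i.min(),i.max())] if len(i) else None
        if e: 
            Q=plane(c,(np.mean(e),row),.060); print(n,row,p[0],e,"y-offs",round(((Q-S)@x)*1e3,1),"width mm",round(np.linalg.norm(plane(c,(e[1]+1,row),.06)-plane(c,(e[0],row),.06))*1e3,1),L[::3].tolist())
    col=g[p[1]-28:p[1]+28,p[0]+1];i=np.nonzero(col<95)[0];print("  rows",p[1],(i+p[1]-28).tolist())
E
```

```text
1 220 324 [np.int64(328), np.int64(331)] y-offs 35.3 width mm 2.7 [208, 247, 244, 120, 95, 97, 94, 94, 227, 247]
1 226 324 [np.int64(328), np.int64(330)] y-offs 35.0 width mm 2.0 [176, 226, 245, 173, 97, 96, 94, 101, 247, 247]
1 232 324 [np.int64(328), np.int64(328)] y-offs 34.3 width mm 0.7 [245, 247, 247, 214, 96, 97, 94, 132, 247, 247]
  rows 226 [209, 210, 211, 212, 219]
2 146 324 [np.int64(319), np.int64(333)] y-offs 32.9 width mm 9.3 [191, 179, 134, 90, 83, 84, 82, 82, 104, 123]
2 152 324 [np.int64(319), np.int64(334)] y-offs 33.2 width mm 10.0 [185, 212, 164, 89, 85, 84, 83, 83, 86, 167]
2 158 324 [np.int64(322), np.int64(332)] y-offs 33.5 width mm 6.9 [187, 196, 218, 197, 86, 84, 82, 81, 130, 175]
  rows 152 [135, 136, 137, 138, 139, 140, 141, 142, 143, 144, 145, 146, 147, 148, 149, 150, 151, 152, 153, 154, 155, 156, 157, 158, 159, 160, 161, 162, 163, 164, 165, 166, 167]
3 164 223 [np.int64(209), np.int64(237)] y-offs -32.2 width mm 18.3 [77, 80, 81, 70, 70, 77, 81, 75, 67, 68]
3 170 223 [np.int64(209), np.int64(237)] y-offs -32.5 width mm 18.4 [78, 76, 79, 79, 72, 76, 76, 82, 68, 68]
3 176 223 [np.int64(209), np.int64(237)] y-offs -32.9 width mm 18.5 [76, 79, 80, 81, 72, 70, 77, 80, 79, 68]
  rows 170 [154, 155, 156, 157, 158, 159, 160, 161, 162, 163, 164, 165, 166, 167, 168, 169, 170, 171, 172, 173, 174, 175, 176, 177, 178, 179, 180, 181, 182]
4 235 230 [np.int64(216), np.int64(244)] y-offs -32.2 width mm 19.7 [94, 95, 96, 96, 76, 80, 84, 86, 79, 82]
4 241 230 [np.int64(216), np.int64(243)] y-offs -33.0 width mm 19.1 [93, 95, 94, 96, 86, 93, 96, 101, 80, 91]
4 247 230 [np.int64(216), np.int64(241)] y-offs -34.1 width mm 17.9 [93, 94, 99, 101, 86, 86, 95, 102, 82, 217]
  rows 241 [224, 225, 226, 227, 228, 229, 230, 231, 232, 233, 234, 235, 236, 237, 238, 239, 241, 242, 243, 244, 245, 246, 247, 248, 249, 250]
```

Request:
send_rows --series '[[[0,0.18,2,0,0,0,-0.45],[0,0,2,0,0,0,-0.45],[0,0,1,0,0,0,-0.45],[0,0,0.4,0,0,0,-0.45],[0,0,0,0,0,0,-0.45],[0,0,0,0,0,0,-0.9],[0,0,0,0,0,0,-0.9],[0,0,0,0,0,0,-0.9],[0,0,0,0,0,0,-0.9]]]' --force 30

```text
time: 17.52
eef_pos: [0.6191, 0.1329, 0.0467]
tcp_rot: [0.041, 0.999, -0.0, 0.001]
contact_force: [0.6, -2.9, 1.7]
opening: 0.094
finger_force: 33.3
```

Wing 1 is gripped (8 mm opening, side force only 3 N). Turning it to half way.

Request:
send_rows --series '[[[0,0,0.04,0,0,0.16,-0.9],[0,0,0.04,0,0,0.16,-0.9],[0,0,0.04,0,0,0.16,-0.9],[0,0,0.04,0,0,0.16,-0.9],[0,0,0.04,0,0,0.16,-0.9],[0,0,0,0,0,0,-0.9]]]'

```text
time: 18.27
eef_pos: [0.619, 0.1327, 0.0447]
tcp_rot: [0.426, 0.905, -0.0, 0.001]
contact_force: [-0.8, -4.5, 4.4]
opening: 0.096
finger_force: 33.5
```

Request:
send_rows --series '[[[0,0,0,0,0,0,-0.45],[0,0,0,0,0,0,-0.45],[0,0,-2,0,0,0,-0.45],[0,0,-1.5,0,0,0,-0.45],[0,0,0,0,0,-0.16,-0.45],[0,0,0,0,0,-0.16,-0.45],[0,0,0,0,0,-0.16,-0.45],[0,0,0,0,0,-0.16,-0.45],[0,0,0,0,0,-0.16,-0.45]]]'

```text
time: 19.4
eef_pos: [0.6191, 0.1335, 0.0807]
tcp_rot: [0.039, 0.999, 0.0, 0.001]
contact_force: [0.5, 0.5, 0.3]
opening: 0.276
finger_force: 0.0
```

Request:
send_rows --series '[[[1.9,-3.2,0,0,0,0,-0.45],[1.9,-3.23,0,0,0,0,-0.45],[0,0,2,0,0,0,-0.45],[0,0,1.3,0,0,0,-0.45],[0,0,0,0,0,0,-0.45],[0,0,0,0,0,0,-0.45],[0,0,0,0,0,0,-0.9],[0,0,0,0,0,0,-0.9],[0,0,0,0,0,0,-0.9]]]'

```text
time: 20.52
eef_pos: [0.5755, 0.0723, 0.0462]
tcp_rot: [0.041, 0.999, -0.0, 0.0]
contact_force: [0.5, 0.2, 0.4]
opening: 0.097
finger_force: 33.6
```

Wing 3 is gripped. Turning it half way, then moving to wing 2, which is at (-11,+64) mm from wing 3.

Request:
send_rows --series '[[[0,0,0.04,0,0,0.16,-0.9],[0,0,0.04,0,0,0.16,-0.9],[0,0,0.04,0,0,0.16,-0.9],[0,0,0.04,0,0,0.16,-0.9],[0,0,0.04,0,0,0.16,-0.9],[0,0,0,0,0,0,-0.9]]]'

```text
time: 21.28
eef_pos: [0.5755, 0.0723, 0.0442]
tcp_rot: [0.427, 0.904, 0.0, 0.0]
contact_force: [0.4, -1.8, 0.9]
opening: 0.092
finger_force: 33.7
```

Request:
send_rows --series '[[[0,0,0,0,0,0,-0.45],[0,0,0,0,0,0,-0.45],[0,0,-2,0,0,0,-0.45],[0,0,-1.5,0,0,0,-0.45],[0,0,0,0,0,-0.16,-0.45],[0,0,0,0,0,-0.16,-0.45],[0,0,0,0,0,-0.16,-0.45],[0,0,0,0,0,-0.16,-0.45],[0,0,0,0,0,-0.16,-0.45]]]'

```text
time: 22.4
eef_pos: [0.5759, 0.0724, 0.0807]
tcp_rot: [0.039, 0.999, 0.0, 0.001]
contact_force: [0.4, 0.2, 0.5]
opening: 0.274
finger_force: 0.0
```

Request:
send_rows --series '[[[0.55,3.2,0,0,0,0,-0.45],[0.55,3.2,0,0,0,0,-0.45],[0,0,2,0,0,0,-0.45],[0,0,1.3,0,0,0,-0.45],[0,0,0,0,0,0,-0.45],[0,0,0,0,0,0,-0.45],[0,0,0,0,0,0,-0.9],[0,0,0,0,0,0,-0.9],[0,0,0,0,0,0,-0.9]]]'

```text
time: 23.52
eef_pos: [0.5702, 0.1369, 0.0464]
tcp_rot: [0.041, 0.999, -0.0, 0.001]
contact_force: [2.2, -1.1, -0.2]
opening: 0.09
finger_force: 33.7
```

Wing 2 is gripped. I'm turning it half way, then moving to wing 4, which is at (+60,-64) mm from wing 2.

Request:
send_rows --series '[[[0,0,0.04,0,0,0.16,-0.9],[0,0,0.04,0,0,0.16,-0.9],[0,0,0.04,0,0,0.16,-0.9],[0,0,0.04,0,0,0.16,-0.9],[0,0,0.04,0,0,0.16,-0.9],[0,0,0,0,0,0,-0.9]]]'

```text
time: 24.28
eef_pos: [0.57, 0.1366, 0.0444]
tcp_rot: [0.426, 0.905, -0.0, 0.001]
contact_force: [1.5, -2.8, 0.6]
opening: 0.095
finger_force: 33.8
```

Request:
send_rows --series '[[[0,0,0,0,0,0,-0.45],[0,0,0,0,0,0,-0.45],[0,0,-2,0,0,0,-0.45],[0,0,-1.5,0,0,0,-0.45],[0,0,0,0,0,-0.16,-0.45],[0,0,0,0,0,-0.16,-0.45],[0,0,0,0,0,-0.16,-0.45],[0,0,0,0,0,-0.16,-0.45],[0,0,0,0,0,-0.16,-0.45]]]'

```text
time: 25.4
eef_pos: [0.5702, 0.1372, 0.0807]
tcp_rot: [0.039, 0.999, 0.0, 0.001]
contact_force: [-0.1, 0.3, -0.3]
opening: 0.277
finger_force: 0.0
```

Request:
send_rows --series '[[[-3,-3.2,0,0,0,0,-0.45],[-3,-3.2,0,0,0,0,-0.45],[0,0,2,0,0,0,-0.45],[0,0,1.3,0,0,0,-0.45],[0,0,0,0,0,0,-0.45],[0,0,0,0,0,0,-0.45],[0,0,0,0,0,0,-0.9],[0,0,0,0,0,0,-0.9],[0,0,0,0,0,0,-0.9]]]'

```text
time: 26.52
eef_pos: [0.6243, 0.0682, 0.0467]
tcp_rot: [0.041, 0.999, -0.0, 0.0]
contact_force: [-1.6, -2.3, 3.3]
opening: 0.095
finger_force: 33.6
```

Wing 4 is gripped. I'm turning it half way and pausing, which ends round one. Round two then starts with the pair 4 and 2, so wing 4 continues home.

Request:
send_rows --series '[[[0,0,0.04,0,0,0.16,-0.9],[0,0,0.04,0,0,0.16,-0.9],[0,0,0.04,0,0,0.16,-0.9],[0,0,0.04,0,0,0.16,-0.9],[0,0,0.04,0,0,0.16,-0.9],[0,0,0,0,0,0,-0.9],[0,0,0,0,0,0,-0.9]]]'

```text
time: 27.4
eef_pos: [0.6244, 0.0682, 0.0447]
tcp_rot: [0.426, 0.905, 0.0, 0.0]
contact_force: [-1.2, -2.6, 5.4]
opening: 0.097
finger_force: 33.8
```

Request:
send_rows --series '[[[0,0,0.04,0,0,0.16,-0.9],[0,0,0.04,0,0,0.16,-0.9],[0,0,0.04,0,0,0.16,-0.9],[0,0,0.04,0,0,0.16,-0.9],[0,0,0.04,0,0,0.16,-0.9],[0,0,0,0,0,0,-0.9],[0,0,0,0,0,0,-0.9]]]'

```text
time: 28.28
eef_pos: [0.6244, 0.0681, 0.0429]
tcp_rot: [0.744, 0.668, -0.0, 0.001]
contact_force: [-3.0, -2.5, 5.7]
opening: 0.092
finger_force: 34.1
```

```bash
python3 - <<'E'
from plant import ctrl
s=ctrl.get_state();print(s["wrist_torque"],s["qpos"],s["eef_pos"])
E
```

```text
[-0.31753034  0.38452375  0.35201583] [-5.23769460e-02  3.97366320e-01  1.80933118e+00 -1.26744679e-03
  9.34260989e-01  5.55867791e-02] [0.62437716 0.06805121 0.04290032]
```

The wrist reads 0.35 N m about the axis, so wing 4 is hard at its stop. Wing 2 is next, gripped at the half-way angle.

Request:
send_rows --series '[[[0,0,0,0,0,0,-0.45],[0,0,0,0,0,0,-0.45],[0,0,-2,0,0,0,-0.45],[0,0,-1.7,0,0,0,-0.45],[0,0,0,0,0,-0.16,-0.45],[0,0,0,0,0,-0.16,-0.45],[0,0,0,0,0,-0.16,-0.45],[0,0,0,0,0,-0.16,-0.45],[0,0,0,0,0,-0.16,-0.45]]]'

```text
time: 29.4
eef_pos: [0.6248, 0.0684, 0.0809]
tcp_rot: [0.425, 0.905, 0.001, 0.001]
contact_force: [0.1, -0.1, -0.2]
opening: 0.276
finger_force: 0.0
```

Request:
send_rows --series '[[[4.38,0.08,0,0,0,0,-0.45],[4.38,0.08,0,0,0,0,-0.45],[0,0,2,0,0,0,-0.45],[0,0,1.5,0,0,0,-0.45],[0,0,0,0,0,0,-0.45],[0,0,0,0,0,0,-0.45],[0,0,0,0,0,0,-0.9],[0,0,0,0,0,0,-0.9],[0,0,0,0,0,0,-0.9]]]'

```text
time: 30.52
eef_pos: [0.5703, 0.1365, 0.0445]
tcp_rot: [0.427, 0.904, -0.0, 0.001]
contact_force: [0.3, -3.0, 1.4]
opening: 0.091
finger_force: 33.4
```

Request:
send_rows --series '[[[0,0,0.04,0,0,0.16,-0.9],[0,0,0.04,0,0,0.16,-0.9],[0,0,0.04,0,0,0.16,-0.9],[0,0,0.04,0,0,0.16,-0.9],[0,0,0.04,0,0,0.16,-0.9],[0,0,0,0,0,0,-0.9],[0,0,0,0,0,0,-0.9]]]'

```text
time: 31.4
eef_pos: [0.5698, 0.1364, 0.0426]
tcp_rot: [0.744, 0.668, -0.0, 0.001]
contact_force: [-2.1, -5.0, 4.7]
opening: 0.089
finger_force: 34.1
```

```bash
python3 -c "
from plant import ctrl
s=ctrl.get_state();print(s['wrist_torque'],s['contact_force'])"
```

```text
[-0.84433001  0.30535571  0.24299977] [-2.0683816  -5.03611414  4.74559213]
```

Request:
send_rows --series '[[[0,0,0,0,0,0,-0.45],[0,0,0,0,0,0,-0.45],[0,0,-2,0,0,0,-0.45],[0,0,-1.7,0,0,0,-0.45],[0,0,0,0,0,-0.16,-0.45],[0,0,0,0,0,-0.16,-0.45],[0,0,0,0,0,-0.16,-0.45],[0,0,0,0,0,-0.16,-0.45],[0,0,0,0,0,-0.16,-0.45]]]'

```text
time: 32.52
eef_pos: [0.5704, 0.1372, 0.0808]
tcp_rot: [0.425, 0.905, 0.001, 0.001]
contact_force: [0.0, -1.2, -0.6]
opening: 0.278
finger_force: 0.0
```

Request:
send_rows --series '[[[-1.71,1.75,0,0,0,0,-0.45],[-1.71,1.75,0,0,0,0,-0.45],[0,0,2,0,0,0,-0.45],[0,0,1.5,0,0,0,-0.45],[0,0,0,0,0,0,-0.45],[0,0,0,0,0,0,-0.45],[0,0,0,0,0,0,-0.9],[0,0,0,0,0,0,-0.9],[0,0,0,0,0,0,-0.9]]]'

```text
time: 33.65
eef_pos: [0.6186, 0.133, 0.0446]
tcp_rot: [0.427, 0.904, 0.0, 0.0]
contact_force: [-0.9, -0.6, 2.6]
opening: 0.094
finger_force: 33.6
```

Wing 2 is home (0.24 N m at the stop) and wing 1 is gripped. Turning wing 1 home, then on to wing 3.

Request:
send_rows --series '[[[0,0,0.04,0,0,0.16,-0.9],[0,0,0.04,0,0,0.16,-0.9],[0,0,0.04,0,0,0.16,-0.9],[0,0,0.04,0,0,0.16,-0.9],[0,0,0.04,0,0,0.16,-0.9],[0,0,0,0,0,0,-0.9],[0,0,0,0,0,0,-0.9]]]'

```text
time: 34.52
eef_pos: [0.6187, 0.133, 0.0427]
tcp_rot: [0.745, 0.668, 0.0, 0.0]
contact_force: [-2.3, 1.1, 5.3]
opening: 0.094
finger_force: 34.1
```

```bash
python3 -c "
from plant import ctrl
s=ctrl.get_state();print(s['wrist_torque'],s['contact_force'])"
```

```text
[0.2022345  0.27278072 0.32907283] [-2.3340781   1.09388905  5.26934535]
```

Request:
send_rows --series '[[[0,0,0,0,0,0,-0.45],[0,0,0,0,0,0,-0.45],[0,0,-2,0,0,0,-0.45],[0,0,-1.7,0,0,0,-0.45],[0,0,0,0,0,-0.16,-0.45],[0,0,0,0,0,-0.16,-0.45],[0,0,0,0,0,-0.16,-0.45],[0,0,0,0,0,-0.16,-0.45],[0,0,0,0,0,-0.16,-0.45]]]'

```text
time: 35.65
eef_pos: [0.6192, 0.1329, 0.0809]
tcp_rot: [0.425, 0.905, 0.001, 0.001]
contact_force: [0.3, -0.9, -0.4]
opening: 0.276
finger_force: 0.0
```

Request:
send_rows --series '[[[-0.97,-3.6,0,0,0,0,-0.45],[-0.97,-3.6,0,0,0,0,-0.45],[0,0,2,0,0,0,-0.45],[0,0,1.5,0,0,0,-0.45],[0,0,0,0,0,0,-0.45],[0,0,0,0,0,0,-0.45],[0,0,0,0,0,0,-0.9],[0,0,0,0,0,0,-0.9],[0,0,0,0,0,0,-0.9]]]'

```text
time: 36.78
eef_pos: [0.5755, 0.0723, 0.0445]
tcp_rot: [0.427, 0.904, 0.0, 0.0]
contact_force: [-0.4, 0.2, 2.0]
opening: 0.091
finger_force: 33.5
```

Wing 1 is home. Now I turn wing 3 home, release and back away to look.

Request:
send_rows --series '[[[0,0,0.04,0,0,0.16,-0.9],[0,0,0.04,0,0,0.16,-0.9],[0,0,0.04,0,0,0.16,-0.9],[0,0,0.04,0,0,0.16,-0.9],[0,0,0.04,0,0,0.16,-0.9],[0,0,0,0,0,0,-0.9],[0,0,0,0,0,0,-0.9]]]'

```text
time: 37.65
eef_pos: [0.5755, 0.0722, 0.0425]
tcp_rot: [0.745, 0.667, 0.0, 0.0]
contact_force: [-1.8, 1.4, 4.6]
opening: 0.093
finger_force: 33.9
```

```bash
python3 -c "
from plant import ctrl
s=ctrl.get_state();print(s['wrist_torque'],s['contact_force'])"
```

```text
[0.12213929 0.17946607 0.24549665] [-1.84900873  1.42952674  4.56573079]
```

Request:
send_rows --series '[[[0,0,0,0,0,0,-0.45],[0,0,0,0,0,0,-0.45],[0,0,-3,0,0,0,-0.45],[0,0,-4,0,0,0,-0.45],[-2,1,-3,0,0,0,-0.45],[-2,1,0,0,0,0,-0.45],[0,0,0,0,0,0,-0.45],[0,0,0,0,0,0,-0.45],[0,0,0,0,0,0,-0.45],[0,0,0,0,0,0,-0.45]]]'

```text
time: 38.9
eef_pos: [0.59, 0.0306, 0.1411]
tcp_rot: [0.745, 0.667, -0.0, -0.001]
contact_force: [-0.9, 0.1, -0.4]
opening: 0.274
finger_force: 0.0
```

```bash
python3 - <<'E'
from h import *
c=cam("wrist","w10")
x=np.array([.0837,.9965,0]);y=np.array([.9965,-.0837,0]);S=np.array([.597,.1023,0])
g=cv2.cvtColor(c["img"],cv2.COLOR_RGB2GRAY)
for n,(u,v) in enumerate(((19,32),(-30,32),(-19,-32),(30,-32)),1):
    X=S+u*1e-3*y+v*1e-3*x;X[2]=.057;p=proj(c,X).astype(int);x0,y0=p-20
    m=((g[y0:y0+40,x0:x0+40]<100)).astype(np.uint8);k,l,st,ce=cv2.connectedComponentsWithStats(m)
    if k<2: print(n,"none",p);continue
    i=1+st[1:,4].argmax();yy,xx=np.nonzero(l==i);pts=np.array([plane(c,(a+x0,b+y0),.057) for a,b in zip(xx,yy)])[:,:2]
    w,V=np.linalg.eigh(np.cov(pts.T));a=V[:,1];print(n,p,st[i].tolist(),"axis deg",np.degrees(np.arctan2(a@x[:2],a@y[:2])).round(0)%180,"ratio",round((w[1]/w[0])**.5,2))
E
```

```text
1 [347  67] [11, 7, 15, 31, 248] axis deg 87.0 ratio 2.44
2 [278  69] [16, 7, 16, 31, 393] axis deg 93.0 ratio 2.06
3 [298 158] [16, 6, 14, 26, 277] axis deg 90.0 ratio 2.19
4 [361 156] [11, 7, 14, 25, 222] axis deg 94.0 ratio 2.16
```

All four wings now lie square across the edge: 87–94° in the picture, and each was felt at its stop. The arm is clear of everything, so I'm handing in.

```bash
python3 -c "
from plant import ctrl
print(ctrl.sign_off())"
```

```text
the job is handed in; nothing more can be done
None
```

The flow cell is clamped flat in the holder and the job is handed in (no verdict was returned): half turns in the order 1, 3, 2, 4, then fully home 4, 2, 1, 3, each felt at its stop, in about 39 s, with the bottle, forceps and dish left alone.

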